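# Clear the plate and take the wing cap off a neck of unknown thread hand

### The job

Wipe the three loose metal chips off the base plate with the scraper block (no fingers on the sharp chips) while the wing cap stays tight, then stand the scraper upright on the bench, off the plate. Now unscrew the wing cap: nobody knows whether its quick-thread is left- or right-handed, so try it both ways without forcing it, turn it the way that gives until it comes free, lift it straight off and finish still holding it in the gripper at least 10 cm above its seat. Leave the white tub, the brass nipple and the glue bottle where they are.

Things in the scene. Friction and masses are not known exactly. Their poses are not given: they have to be found in the camera images.
- plate: Fixed bare aluminium base plate, 140 (x) x 280 (y) x 12 mm, flat on the bench. Origin: centre of its underside; its top is 12 mm above that; z up. The neck stands on its +y half, the chips lie on its -y half.
- neck: Fixed round steel filler neck standing on the plate: flange 76 mm across and 8 mm thick, upright neck above it hidden under the cap. Origin: centre of the flange's underside, on the plate's top; z up is the thread's axis; its x axis is where the cap's wing lies when tight (within 3 degrees).
- cap: Dark steel wing cap on the neck, 0.12 kg: round ribbed skirt 62 mm across, 29 mm high; on it a straight wing (grip bar) 50 mm long, 12 mm thick, from 29 to 57 mm above the origin. Origin: centre of the skirt's open underside, 9 mm above the neck's origin when seated; z up, x along the wing.
- cap_wing (a point): Middle of the cap's wing, 45 mm above the cap's origin. Quick-thread, hand drawn anew each time: wrong way: stops dead after about 9 degrees; right way: turns almost freely (under 0.2 N m), without rising, can be lifted straight off from 50 degrees on and meets a hard stop at 58. It cannot be pulled off before. Over 3 N m against a stop counts as forcing.
- scraper: Wooden scraper block with a rubber blade, 0.16 kg, standing upright on the bench to the left of the plate: body 120 (x) x 26 (y) x 28 mm, on it a grip rib 80 (x) x 22 (y) mm that reaches from 28 to 62 mm above the origin. Origin: centre of the blade's underside; x along the blade, z up.
- chip_1: Loose metal chip, a bent steel offcut about 20 x 14 x 7 mm, 12 g, lying flat on the plate at the start. Origin: centre of its straight part's underside.
- chip_2: Loose metal chip, a bent steel offcut about 23 x 14 x 7 mm, 12 g, lying flat on the plate at the start. Origin: centre of its straight part's underside.
- chip_3: Loose metal chip, a bent steel offcut about 18 x 14 x 7 mm, 12 g, lying flat on the plate at the start. Origin: centre of its straight part's underside.
- tub: Bystander: white lidded plastic tub, 64 mm across, 66 mm high. Origin: centre of its underside.
- nipple: Bystander: brass hose nipple lying right of the plate, 52 x 27 x 24 mm. Origin: centre of its underside.
- glue: Bystander: slim white bottle, 25 mm across, 80 mm high. Origin: centre of its underside.
There are look-alikes about, which are no part of the job. What is shaped like the cap but pink or red is not meant. Leave any green look-alike of the scraper alone.

How it is judged:
By the outcome, as a careful person would: the job done as asked, in the order asked, and still so for the second after the job is handed in, while the arm keeps its last pose, push and grip.
It also fails if it takes over 67 s, if anything falls off the work surface, if the arm or the gripper's body presses on something with over 40 N, if the wrist force passes 120 N, or if a joint passes its speed limit or range.

### The arm

A 6-joint arm with a two-finger parallel gripper is mounted at the origin on a cart in front of the work surface, level with it; the furniture and walls round the work are solid. World frame = base frame: x ahead of the robot, y to its left, z up, the work surface at z = 0. Lengths are in mm, angles in degrees, forces in N, time in s.
With the tool pointing down it reaches from about 300 to 850 mm from the base axis. Payload 4.2 kg.
Tool frame: the origin (TCP) lies between the finger pads; the fingertips stand 14 mm ahead of it and the grasp point (between the pads) lies 5 mm behind it (env.finger_overhang is the distance from the TCP to the fingertips, in mm); z points along the fingers, y is the line along which they close (so a half turn about z gives the same grasp; the last joint's range is limited). The gripper opens to 91 mm and grips with 3 to 60 N. Pads are 32 mm wide; open, the fingers measure 118 mm over their backs; the gripper's body (76 mm by 178 mm) begins 60 mm behind the grasp point.
Start: joints at [-69.557, 18.312, 89.639, -0, 72.044, -1.146], TCP at [211.573, -534.676, 227.976] pointing down, gripper open.
Joint ranges: [-177.97, 177.97], [-48.28, 115.42], [12.27, 149.76], [-77.06, 257.06], [2.81, 150.46], [-146.56, 146.56]. Speed limits (degrees/s): [147.25, 147.25, 180, 180, 180, 180].

### API

Orientations are given as [roll, pitch, yaw] about the fixed x, y, z axes, in that order (R = Rz(yaw) Ry(pitch) Rx(roll)).
In Python, from workcell import status, cams, env, finder gives the robot as it stands.
- The arm moves only by the tool apply_moves, never from a script. Its argument "increments" is a list of rows, each a list of 7 numbers: the opening, from -1 (shut) to 1 (fully open), then the shift along the world's x, y, z in m, then the turn, a rotation vector about the world's x, y, z in degrees. In form: [[gripper, x, y, z, ax, ay, az], ...]. A call has 1 to 5 rows; each row shifts and turns the commanded pose from where the row before left it; what a row does not reach is not made up. A row lasts 1/12 s, in which the tool goes at most 41.7 mm and 7.16 degrees, less where a joint would pass 70% of its speed; a pose out of reach is approached as far as the arm can. A call with a gripper value outside its range is refused whole. The fingers move at their own pace and stop on an object; "newtons" is the grip in N (left out, the last holds). Time passes only in rows, so rows that do not move let the fingers close. It gives the time, the measured TCP pose, the force, the opening and the grip force at its end, in the units of the state.
- status.state(): the state, without advancing time (a new reading comes with each control period).
- cams.grab_frame(name): name is "side" or "top"; returns a dict with "color" (384x512x3 uint8, red, green, blue), "intrinsics" (3x3 intrinsics, pixels), "R" (3x3) and "t" (3): a world point X has camera coordinates R X + t. Camera axes: x right, y down, z forward; pixel columns grow to the right and rows downward; lengths in mm; the calibration is good to about 2 mm. A picture is of the moment at which its call begins. There is no depth.
- env.job_done(): hands the job in; it is judged then, once.
Trained networks look in the newest picture that a camera, given by its name, has taken for a name from the list of things; names that differ only in an ending like _2 or _b are one class to them, and where a whole thing is asked for, a point or a joint stands for the part that bears it (a point fixed in the world has none). Each returns a list of dicts, best first, with "score" (0 to 1); they miss things now and then, are a little off and sometimes report something else, mostly with a low value. They report only what shows in the picture. A call takes as long as a camera call. They do not tell look-alikes from the thing itself.
- finder.boxes_of(query, camera): "rect" ([left, top, width, height] in pixels, round what is visible of it).
- finder.trace(query, camera): "pixels" (384x512 bool, what is visible of it) and "rect" ([left, top, width, height] in pixels, round what is visible of it).
The state is a dict: "time_s": time; "qpos": joint angles; "qvel": joint speeds; "effort": joint torques, N m; "ee_pos": TCP position; "ee_rot": TCP orientation; "force": force on the tool from outside, world axes, zero at the start; "torque": the same for the moment, N m; "gripper_width": finger opening in mm; "gripper_force": force on a finger pad.
Only numpy, scipy, OpenCV 4.12 (cv2) and the standard library are available. Lean on these libraries where they do the work, as an engineer would, in place of code of your own. Each camera call takes 0.05 s, during which the arm holds its last target. There are 200 camera calls.

## Working session

There is one attempt and no reset: what is moved stays moved. The work goes in short steps, Python scripts to look and compute and a tool call to move; the robot and the scene stay as the last step left them, time stands still between calls to the robot, and variables do not carry over. Pictures are saved under pics/ and viewed, at most 10 in all, crops included, and the job is handed in when it is done.

Besides the shell and the picture viewer there is one more tool, called after "Emit:" by a JSON object that holds its "api" and its "payload". apply_moves: Moves the arm, as the interface text tells. Its arguments: {"type":"object","properties":{"increments":{"type":"array","items":{"type":"array","items":{"type":"number"}}},"newtons":{"type":"number"}},"required":["increments"]}

```bash
mkdir -p pics
cat > h.py <<'E'
import numpy as np,cv2
from workcell import status,cams,env,finder
def ray(f,u,v):
    K=np.array(f["intrinsics"]);R=np.array(f["R"]);t=np.array(f["t"])
    return -R.T@t, R.T@np.linalg.inv(K)@np.array([u,v,1.])
def onz(f,u,v,z):
    c,d=ray(f,u,v); return c+d*(z-c[2])/d[2]
def proj(f,X):
    p=np.array(f["intrinsics"])@(np.array(f["R"])@np.array(X,float)+np.array(f["t"])); return p[:2]/p[2]
E
python3 - <<'E'
from h import *
for n in("top","side"):
    f=cams.grab_frame(n); cv2.imwrite(f"pics/{n}0.png",cv2.resize(f["color"][:,:,::-1],(800,600)))
    print(n,onz(f,256,192,0).round(),ray(f,256,192)[0].round())
    for q in["plate","neck","cap","scraper","chip_1","tub","nipple","glue"]:
        for r in finder.boxes_of(q,n)[:4]:
            l,t,w,h=r["rect"]; print(q,round(r["score"],2),[round(x) for x in r["rect"]],onz(f,l+w/2,t+h/2,0).round())
E
```

```text
top [532.  28.   0.] [ 257.    9. 1742.]
plate 0.9 [240, 163, 81, 44] [558. -65.   0.]
cap 0.7 [248, 177, 16, 17] [557.  25.   0.]
cap 0.67 [213, 184, 13, 18] [529. 168.   0.]
cap 0.64 [222, 217, 18, 16] [408. 123.   0.]
scraper 0.69 [162, 184, 22, 36] [500. 345.   0.]
scraper 0.47 [173, 238, 35, 15] [336. 278.   0.]
tub 0.66 [124, 152, 24, 21] [656. 491.   0.]
side [566. 134.   0.] [ 127. -816.  865.]
cap 0.63 [241, 179, 12, 8] [558. 193.   0.]
cap 0.49 [258, 193, 17, 22] [574.  65.   0.]
scraper 0.77 [213, 146, 18, 17] [538. 394.   0.]
tub 0.86 [232, 122, 13, 18] [663. 531.   0.]
glue 0.71 [368, 297, 14, 28] [ 649. -417.    0.]
```

View pics/top0.png

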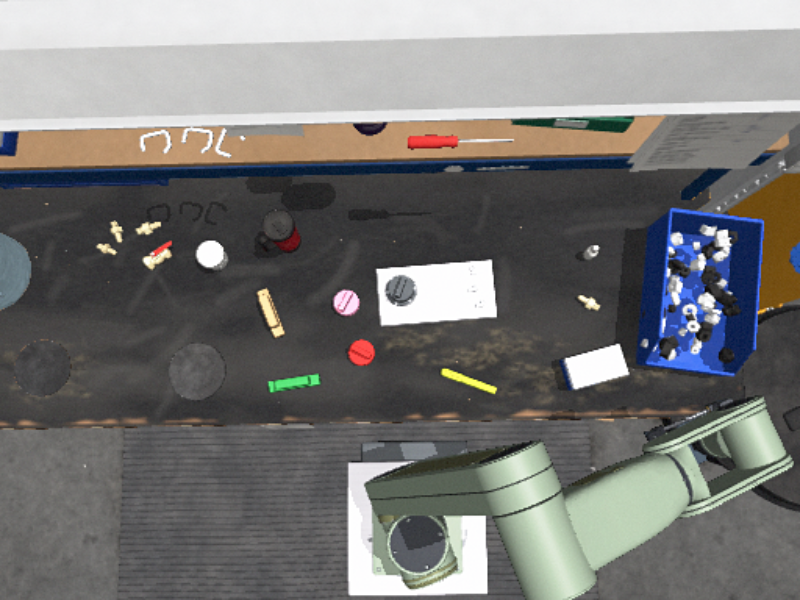

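View pics/side0.png

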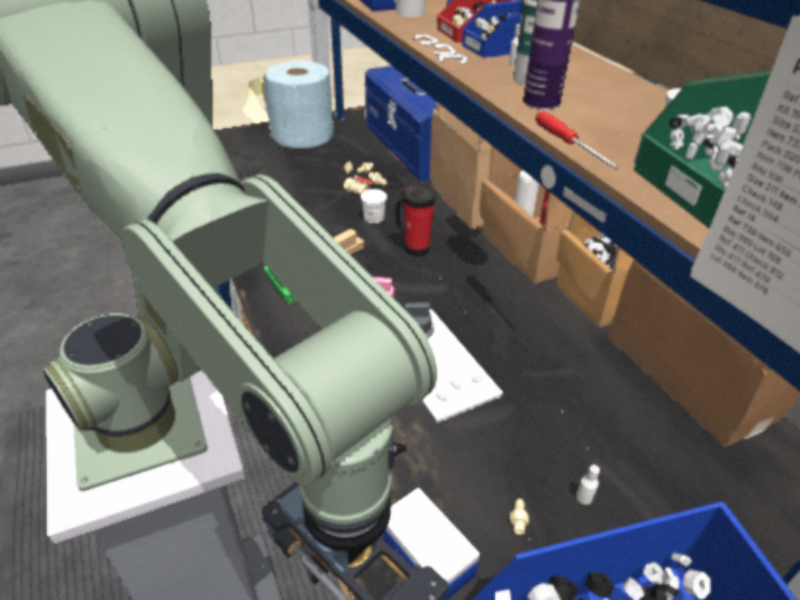

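The top view shows the plate at (377-497, 262-325), with the dark cap at (401, 290) and the chips near (475, 270-302). The wooden scraper is at (270, 312). The look-alikes are pink at (347, 302), red at (361, 352) and green at (294, 382). Next I'll measure these precisely.

```bash
cat > m.py <<'E'
from h import *
f=cams.grab_frame("top"); im=f["color"]; g=cv2.cvtColor(im,cv2.COLOR_RGB2GRAY)
# plate
x0,y0,x1,y1=230,155,335,220
m=(g[y0:y1,x0:x1]>150).astype(np.uint8)
n,l,s,c=cv2.connectedComponentsWithStats(m); k=1+np.argmax(s[1:,4])
p=np.argwhere(l==k)[:,::-1]+[x0,y0]
P=np.array([onz(f,u,v,12)[:2] for u,v in p]).astype(np.float32)
print("plate",cv2.minAreaRect(P))
# scraper: wood colour
hsv=cv2.cvtColor(im,cv2.COLOR_RGB2HSV)
w=im[175:225,155:190].astype(int); m=((w[...,0]-w[...,2]>35)&(w[...,0]>90)).astype(np.uint8)
n,l,s,c=cv2.connectedComponentsWithStats(m);k=1+np.argmax(s[1:,4]); p=np.argwhere(l==k)[:,::-1]+[155,175]
for z in(0,28,62): print("scr",z,cv2.minAreaRect(np.array([onz(f,u,v,z)[:2] for u,v in p]).astype(np.float32)))
for q in("scraper","cap"):
  for r in finder.trace(q,"top")[:3]:
    p=np.argwhere(r["pixels"])[:,::-1]
    print(q,r["score"],np.round(r["rect"]),[ (z,cv2.minAreaRect(np.array([onz(f,u,v,z)[:2] for u,v in p]).astype(np.float32))) for z in (38,)])
a=cv2.resize(im[160:210,236:326,::-1],None,fx=8,fy=8,interpolation=cv2.INTER_CUBIC)
cv2.imwrite("pics/plate.png",a)
f=cams.grab_frame("side"); im=f["color"]
a=cv2.resize(im[140:280,200:330,::-1],None,fx=4,fy=4,interpolation=cv2.INTER_CUBIC); cv2.imwrite("pics/sidec.png",a)
E
python3 m.py
```

```text
plate ((548.4163208007812, -58.7938232421875), (139.63497924804688, 279.66937255859375), 3.42254638671875)
scr 0 ((508.35302734375, 346.1978759765625), (123.7052993774414, 31.070375442504883), 21.342432022094727)
scr 28 ((504.3101501464844, 340.7780456542969), (121.71723937988281, 30.571056365966797), 21.342435836791992)
scr 62 ((499.4010009765625, 334.1967468261719), (119.3031005859375, 29.964698791503906), 21.3424015045166)
scraper 0.71 [175. 236.  33.  16.] [(38, ((335.85076904296875, 280.0602111816406), (27.979127883911133, 120.288818359375), 7.329207420349121))]
scraper 0.58 [165. 184.  16.  34.] [(38, ((502.0545349121094, 337.0379638671875), (118.22964477539062, 28.512474060058594), 20.662309646606445))]
cap 0.78 [211. 188.  17.  14.] [(38, ((523.3327026367188, 156.12826538085938), (55.913822174072266, 56.677921295166016), 89.44776153564453))]
cap 0.71 [252. 176.  15.  21.] [(38, ((554.5661010742188, 25.39063262939453), (55.91499710083008, 56.690731048583984), 88.81185913085938))]
cap 0.5 [222. 217.  18.  18.] [(38, ((405.370849609375, 120.13764953613281), (55.278533935546875, 58.99625015258789), 89.2592544555664))]
```

View pics/plate.png

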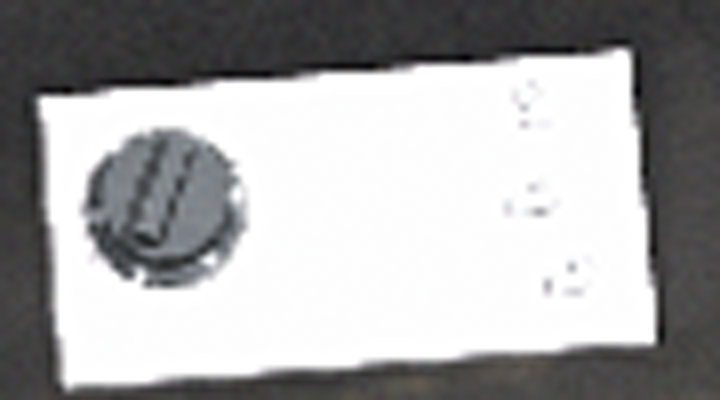

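View pics/sidec.png

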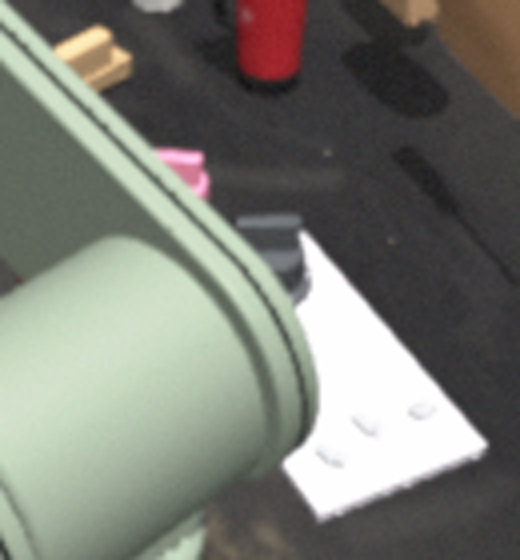

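The plate crop shows the cap's wing leaning about -18°. The chips are at crop pixels (529,100), (532,202) and (568,282). The side crop shows the same chips at (423,411), (366,426) and (331,456), and the cap at (270,255).

```bash
cat > m2.py <<'E'
from h import *
from scipy.optimize import minimize
from scipy.spatial.transform import Rotation as Ro
f=cams.grab_frame("top"); g=cams.grab_frame("side"); im=f["color"]
s=status.state(); print({k:np.round(s[k],2) for k in("time_s","ee_pos","ee_rot","force","gripper_width")})
for (a,b),(c,d) in zip([(529,100),(532,202),(568,282)],[(423,411),(366,426),(331,456)]):
    print("chip",onz(f,a/8+236,b/8+160,15).round(),onz(g,c/4+200,d/4+140,15).round())
print("wing ends top",[onz(f,u/8+236,v/8+160,78).round(1) for u,v in((150,240),(178,140))])
w=im[175:225,155:190].astype(int); m=((w[...,0]-w[...,2]>35)&(w[...,0]>90)).astype(np.uint8)
n,l,st,c=cv2.connectedComponentsWithStats(m);k=1+np.argmax(st[1:,4]);S=4
M=np.zeros(im.shape[:2],np.float32);M[175:225,155:190]=(l==k)
M=cv2.resize(M[170:230,150:195],None,fx=S,fy=S,interpolation=cv2.INTER_LINEAR)>.5
def sil(parts):
    A=np.zeros(M.shape,np.uint8)
    for p in parts:
        q=np.array([proj(f,X) for X in p]); q=((q-[150,170]+.5)*S-.5)
        cv2.fillConvexPoly(A,cv2.convexHull((q*16).round().astype(np.int32)),1,shift=4)
    return A>0
def box(x,y,a,L,W,z0,z1):
    c,s_=np.cos(a),np.sin(a)
    return [(x+c*i*L/2-s_*j*W/2,y+s_*i*L/2+c*j*W/2,z) for i in(-1,1) for j in(-1,1) for z in(z0,z1)]
def cost(v):
    x,y,a=v[0],v[1],np.radians(v[2]); A=sil([box(x,y,a,120,26,0,28),box(x,y,a,80,22,28,62)])
    return -(A&M).sum()/(A|M).sum()
r=min((minimize(cost,[505+dx,340+dy,21],method="Nelder-Mead",options=dict(initial_simplex=[[505+dx,340+dy,21],[511+dx,340+dy,21],[505+dx,346+dy,21],[505+dx,340+dy,25]])) for dx in(-4,3) for dy in(-4,3)),key=lambda r:r.fun)
print("scraper",r.x.round(1),r.fun)
E
python3 m2.py
```

```text
{'time_s': np.float64(1.2), 'ee_pos': array([ 211.58, -534.67,  228.01]), 'ee_rot': array([179.99,   0.  ,  21.59]), 'force': array([-0.31, -0.25,  0.27]), 'gripper_width': np.float64(90.95)}
chip [ 601. -148.   15.] [ 597. -153.   15.]
chip [ 552. -148.   15.] [ 552. -150.   15.]
chip [ 514. -163.   15.] [ 515. -165.   15.]
wing ends top [array([527.4,  31.7,  78. ]), array([573.3,  18.1,  78. ])]
scraper [507.  342.1  21.1] -0.90802304964539
```

Emit:
{"api": "apply_moves", "payload": {"increments": [[1, 0.0118, 0.0351, -0.004, 0, 0, 0], [1, 0.0118, 0.0351, -0.004, 0, 0, 0], [1, 0.0118, 0.0351, -0.004, 0, 0, 0], [1, 0.0118, 0.0351, -0.004, 0, 0, 0], [1, 0.0118, 0.0351, -0.004, 0, 0, 0]]}}

```text
time_s: 1.62
ee_pos: [270.7, -357.6, 207.8]
ee_rot: [180.0, -0.0, 21.5]
force: [0.5, 0.9, 0.3]
gripper_width: 91.3
gripper_force: 0.0
```

Emit:
{"api": "apply_moves", "payload": {"increments": [[1, 0.0118, 0.0351, -0.004, 0, 0, 0], [1, 0.0118, 0.0351, -0.004, 0, 0, 0], [1, 0.0118, 0.0351, -0.004, 0, 0, 0], [1, 0.0118, 0.0351, -0.004, 0, 0, 0], [1, 0.0118, 0.0351, -0.004, 0, 0, 0]]}}

```text
time_s: 2.03
ee_pos: [329.8, -182.1, 188.1]
ee_rot: [180.0, -0.0, 21.6]
force: [0.9, 0.7, 0.8]
gripper_width: 91.3
gripper_force: 0.0
```

Emit:
{"api": "apply_moves", "payload": {"increments": [[1, 0.0118, 0.0351, -0.004, 0, 0, 0], [1, 0.0118, 0.0351, -0.004, 0, 0, 0], [1, 0.0118, 0.0351, -0.004, 0, 0, 0], [1, 0.0118, 0.0351, -0.004, 0, 0, 0], [1, 0.0118, 0.0351, -0.004, 0, 0, 0]]}}

```text
time_s: 2.45
ee_pos: [388.9, -6.3, 168.1]
ee_rot: [180.0, -0.1, 21.6]
force: [1.1, -1.8, 0.3]
gripper_width: 91.0
gripper_force: 0.0
```

Emit:
{"api": "apply_moves", "payload": {"increments": [[1, 0.0118, 0.0351, -0.004, 0, 0, 0], [1, 0.0118, 0.0351, -0.004, 0, 0, 0], [1, 0.0118, 0.0351, -0.004, 0, 0, 0], [1, 0.0118, 0.0351, -0.004, 0, 0, 0], [1, 0.0118, 0.0351, -0.004, 0, 0, 0]]}}

```text
time_s: 2.87
ee_pos: [447.9, 169.4, 147.9]
ee_rot: [180.0, -0.0, 21.6]
force: [1.0, -1.3, 0.2]
gripper_width: 91.4
gripper_force: 0.0
```

Emit:
{"api": "apply_moves", "payload": {"increments": [[1, 0.0118, 0.0351, -0.004, 0, 0, 0], [1, 0.0118, 0.0351, -0.004, 0, 0, 0], [1, 0.0118, 0.0351, -0.004, 0, 0, 0], [1, 0.0118, 0.0351, -0.004, 0, 0, 0], [1, 0.0118, 0.0351, -0.004, 0, 0, 0]]}}

```text
time_s: 3.28
ee_pos: [506.9, 344.8, 127.7]
ee_rot: [180.0, -0.0, 21.6]
force: [0.3, 0.1, -0.4]
gripper_width: 91.4
gripper_force: 0.0
```

Emit:
{"api": "apply_moves", "payload": {"increments": [[1, 0, -0.0013, -0.025, 0, 0, 0], [1, 0, -0.0013, -0.025, 0, 0, 0], [1, 0, 0, -0.02, 0, 0, 0], [1, 0, 0, -0.0115, 0, 0, 0], [1, 0, 0, 0, 0, 0, 0]], "newtons": 40}}

```text
time_s: 3.7
ee_pos: [505.0, 339.3, 43.8]
ee_rot: [179.9, 0.3, 21.6]
force: [-0.4, -0.6, 0.4]
gripper_width: 90.9
gripper_force: 0.0
```

Emit:
{"api": "apply_moves", "payload": {"increments": [[-1, 0, 0, 0, 0, 0, 0], [-1, 0, 0, 0, 0, 0, 0], [-1, 0, 0, 0, 0, 0, 0], [-1, 0, 0, 0, 0, 0, 0], [-1, 0, 0, 0, 0, 0, 0]]}}

```text
time_s: 4.12
ee_pos: [507.1, 340.4, 47.6]
ee_rot: [-180.0, -0.1, 21.6]
force: [0.7, 0.7, 0.2]
gripper_width: 60.4
gripper_force: 0.0
```

Emit:
{"api": "apply_moves", "payload": {"increments": [[-1, 0, 0, 0, 0, 0, 0], [-1, 0, 0, 0, 0, 0, 0], [-1, 0, 0, 0, 0, 0, 0], [-1, 0, 0, 0, 0, 0, 0], [-1, 0, 0, 0, 0, 0, 0]]}}

```text
time_s: 4.53
ee_pos: [506.6, 340.2, 46.5]
ee_rot: [180.0, 0.0, 21.6]
force: [-0.0, -0.4, -0.4]
gripper_width: 27.3
gripper_force: 0.0
```

Emit:
{"api": "apply_moves", "payload": {"increments": [[-1, 0, 0, 0, 0, 0, 0], [-1, 0, 0, 0, 0, 0, 0], [-1, 0, 0, 0, 0, 0, 0], [-1, 0, 0, 0, 0, 0, 0]]}}

```text
time_s: 4.87
ee_pos: [506.5, 340.2, 46.4]
ee_rot: [180.0, 0.0, 21.6]
force: [-0.2, -0.3, -1.1]
gripper_width: 21.8
gripper_force: 40.0
```

Emit:
{"api": "apply_moves", "payload": {"increments": [[-1, 0, 0, 0.01, 0, 0, 0], [-1, 0, 0, 0.02, 0, 0, 0], [-1, 0, 0, 0.03, 0, 0, 0], [-1, 0, 0, 0.03, 0, 0, 0], [-1, 0, 0, 0, 0, 0, 0]]}}

```text
time_s: 5.28
ee_pos: [509.8, 342.3, 143.5]
ee_rot: [-179.9, -0.7, 21.6]
force: [1.1, -0.6, -0.4]
gripper_width: 22.1
gripper_force: 40.0
```

```bash
cat > look.py <<'E'
import sys
from h import *
# look.py name  x y w h(side crop) 
tag=sys.argv[1]; f=cams.grab_frame("top"); g=cams.grab_frame("side")
a=cv2.resize(f["color"][145:260,150:325,::-1],(800,525),interpolation=cv2.INTER_CUBIC)
cv2.imwrite(f"pics/{tag}t.png",a)
b=cv2.resize(g["color"][120:300,170:390,::-1],(733,600),interpolation=cv2.INTER_CUBIC)
cv2.imwrite(f"pics/{tag}s.png",b)
E
python3 look.py a
```

```text
(no output)
```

View pics/as.png

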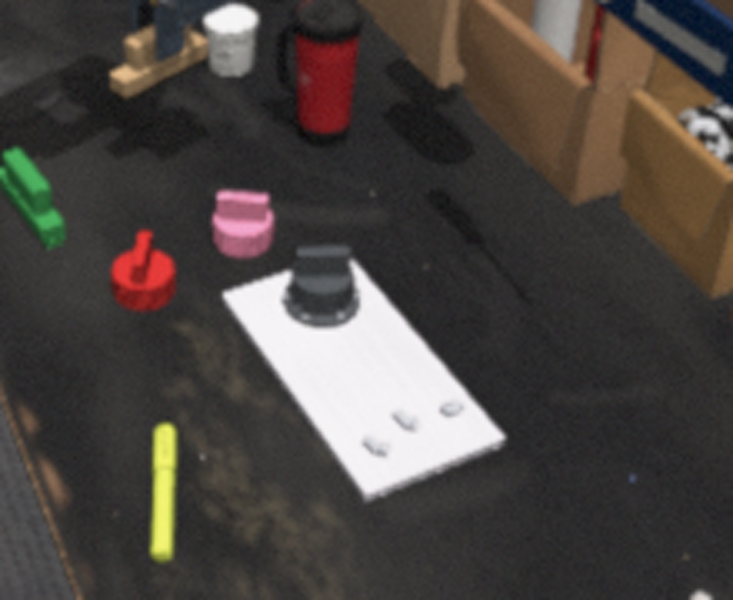

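The side view shows the scraper held at (110-210, 30-90). The cap is at (322, 285) with its wing's top edge running from (299,248) to (350,249), and the chips are at (375,445), (405,420) and (452,408). Next is the move to the start of the sweep.

Emit:
{"api": "apply_moves", "payload": {"increments": [[-1, 0.0037, -0.0362, 0.01, 0, 0, -1.51], [-1, 0.0037, -0.0362, 0.01, 0, 0, -1.51], [-1, 0.0037, -0.0362, 0.01, 0, 0, -1.51], [-1, 0.0037, -0.0362, 0.01, 0, 0, -1.51], [-1, 0.0037, -0.0362, 0, 0, 0, -1.51]]}}

```text
time_s: 5.8
ee_pos: [525.0, 157.7, 176.9]
ee_rot: [180.0, -0.0, 14.0]
force: [0.5, 0.1, -1.9]
gripper_width: 22.0
gripper_force: 40.0
```

Emit:
{"api": "apply_moves", "payload": {"increments": [[-1, 0.0037, -0.0362, 0, 0, 0, -1.51], [-1, 0.0037, -0.0362, 0, 0, 0, -1.51], [-1, 0.0037, -0.0362, 0, 0, 0, -1.51], [-1, 0.0037, -0.0362, 0, 0, 0, -1.51], [-1, 0.0037, -0.0362, 0, 0, 0, -1.51]]}}

```text
time_s: 6.22
ee_pos: [542.2, -23.4, 174.9]
ee_rot: [-180.0, 0.2, 6.4]
force: [0.4, 0.2, -1.6]
gripper_width: 21.5
gripper_force: 40.0
```

Emit:
{"api": "apply_moves", "payload": {"increments": [[-1, 0.0037, -0.0362, 0, 0, 0, -1.51], [-1, 0.0037, -0.0362, 0, 0, 0, -1.51], [-1, 0, 0, -0.035, 0, 0, 0], [-1, 0, 0, -0.035, 0, 0, 0], [-1, 0, 0, 0, 0, 0, 0]]}}

```text
time_s: 6.63
ee_pos: [544.9, -94.0, 99.2]
ee_rot: [-179.8, 0.9, 3.4]
force: [-0.9, -0.0, -2.2]
gripper_width: 21.8
gripper_force: 40.0
```

Emit:
{"api": "apply_moves", "payload": {"increments": [[-1, 0, 0, 0, 0, 0, 0], [-1, 0, 0, 0, 0, 0, 0]]}}

```text
time_s: 6.8
ee_pos: [551.5, -93.9, 107.1]
ee_rot: [180.0, -0.0, 3.5]
force: [-0.1, 0.6, -0.9]
gripper_width: 21.9
gripper_force: 40.0
```

Emit:
{"api": "apply_moves", "payload": {"increments": [[-1, 0, 0, -0.02, 0, 0, 0], [-1, 0, 0, -0.015, 0, 0, 0], [-1, 0, 0, -0.008, 0, 0, 0], [-1, 0, 0, -0.003, 0, 0, 0], [-1, 0, 0, 0, 0, 0, 0]]}}

```text
time_s: 7.22
ee_pos: [551.5, -93.9, 61.2]
ee_rot: [180.0, -0.1, 3.5]
force: [-0.4, 0.3, -0.9]
gripper_width: 21.8
gripper_force: 40.0
```

Emit:
{"api": "apply_moves", "payload": {"increments": [[-1, 0, 0, -0.001, 0, 0, 0], [-1, 0, 0, -0.001, 0, 0, 0], [-1, 0, 0, -0.0007, 0, 0, 0], [-1, 0, 0, 0, 0, 0, 0], [-1, 0, 0, 0, 0, 0, 0]]}}

```text
time_s: 7.63
ee_pos: [551.5, -94.3, 58.4]
ee_rot: [180.0, -0.1, 3.5]
force: [0.6, 0.1, 1.9]
gripper_width: 21.9
gripper_force: 40.0
```

Emit:
{"api": "apply_moves", "payload": {"increments": [[-1, 0.0003, -0.006, -0.0003, 0, 0, 0], [-1, 0.0006, -0.01, 0, 0, 0, 0], [-1, 0.0006, -0.01, 0, 0, 0, 0], [-1, 0.0006, -0.01, 0, 0, 0, 0], [-1, 0.0006, -0.01, 0, 0, 0, 0]]}}

```text
time_s: 8.05
ee_pos: [554.0, -140.3, 58.4]
ee_rot: [-179.9, -0.1, 3.4]
force: [-0.2, 3.6, 5.6]
gripper_width: 22.1
gripper_force: 40.0
```

Emit:
{"api": "apply_moves", "payload": {"increments": [[-1, 0.0006, -0.01, 0, 0, 0, 0], [-1, 0.0006, -0.01, 0, 0, 0, 0], [-1, 0.0006, -0.01, 0, 0, 0, 0], [-1, 0.0006, -0.01, 0, 0, 0, 0], [-1, 0.0006, -0.01, 0, 0, 0, 0]]}}

```text
time_s: 8.47
ee_pos: [556.9, -190.4, 58.4]
ee_rot: [-179.9, -0.0, 3.4]
force: [0.1, 4.1, 5.3]
gripper_width: 22.0
gripper_force: 40.0
```

Emit:
{"api": "apply_moves", "payload": {"increments": [[-1, 0.0006, -0.01, 0, 0, 0, 0], [-1, 0.0006, -0.01, 0, 0, 0, 0], [-1, 0.0006, -0.01, 0, 0, 0, 0], [-1, 0, 0, 0, 0, 0, 0], [-1, 0, 0, 0, 0, 0, 0]]}}

```text
time_s: 8.88
ee_pos: [558.1, -220.8, 57.0]
ee_rot: [-180.0, 0.0, 3.4]
force: [0.5, 0.3, -1.7]
gripper_width: 21.7
gripper_force: 40.0
```

```bash
python3 look.py b
```

```text
(no output)
```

View pics/bs.png

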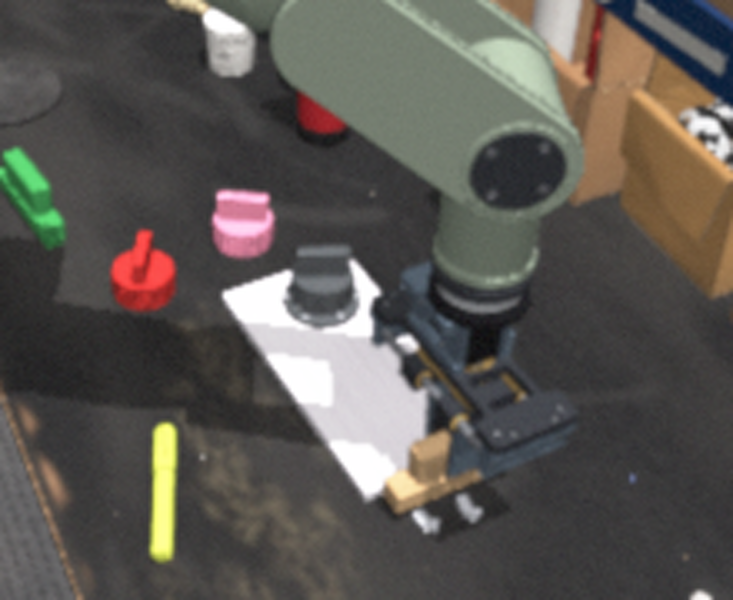

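The picture shows the scraper past the plate's edge. Two chips lie on the bench at (427,520) and (468,508), and the third is hidden. I'll lift the scraper and carry it back to its place.

Emit:
{"api": "apply_moves", "payload": {"increments": [[-1, 0, 0, 0.02, 0, 0, 0], [-1, 0, 0, 0.035, 0, 0, 0], [-1, 0, 0, 0.035, 0, 0, 0], [-1, 0, 0, 0.035, 0, 0, 0], [-1, -0.0037, 0.0401, 0, 0, 0, 1.3]]}}

```text
time_s: 9.4
ee_pos: [559.9, -185.9, 189.9]
ee_rot: [179.4, -0.9, 4.5]
force: [2.6, 0.3, -1.1]
gripper_width: 21.9
gripper_force: 40.0
```

Emit:
{"api": "apply_moves", "payload": {"increments": [[-1, -0.0037, 0.0401, 0, 0, 0, 1.3], [-1, -0.0037, 0.0401, 0, 0, 0, 1.3], [-1, -0.0037, 0.0401, 0, 0, 0, 1.3], [-1, -0.0037, 0.0401, 0, 0, 0, 1.3], [-1, -0.0037, 0.0401, 0, 0, 0, 1.3]]}}

```text
time_s: 9.82
ee_pos: [535.3, 22.6, 182.4]
ee_rot: [-180.0, 0.0, 11.4]
force: [1.1, 0.6, -0.8]
gripper_width: 22.1
gripper_force: 40.0
```

Emit:
{"api": "apply_moves", "payload": {"increments": [[-1, -0.0037, 0.0401, 0, 0, 0, 1.3], [-1, -0.0037, 0.0401, 0, 0, 0, 1.3], [-1, -0.0037, 0.0401, 0, 0, 0, 1.3], [-1, -0.0037, 0.0401, 0, 0, 0, 1.3], [-1, -0.0037, 0.0401, 0, 0, 0, 1.3]]}}

```text
time_s: 10.23
ee_pos: [516.6, 223.1, 182.3]
ee_rot: [180.0, 0.0, 17.9]
force: [1.1, -0.5, -1.2]
gripper_width: 21.9
gripper_force: 40.0
```

Emit:
{"api": "apply_moves", "payload": {"increments": [[-1, -0.0037, 0.0401, 0, 0, 0, 1.3], [-1, -0.0037, 0.0401, 0, 0, 0, 1.3], [-1, -0.0037, 0.0401, 0, 0, 0, 1.3], [-1, 0, 0, 0, 0, 0, 0], [-1, 0, 0, 0, 0, 0, 0]]}}

```text
time_s: 10.65
ee_pos: [505.4, 343.4, 181.7]
ee_rot: [180.0, 0.1, 21.9]
force: [-0.2, -1.5, -1.3]
gripper_width: 21.9
gripper_force: 40.0
```

```bash
python3 look.py c; python3 -c "
from h import *
g=cams.grab_frame('side')
for u,v in((299,248),(350,249),(350,275),(299,275)): print(onz(g,u/3.333+170,v/3.333+120,78 if v<260 else 50).round(1))
print(np.round(status.state()['ee_pos'],1))"
```

```text
[532.4  33.5  78. ]
[575.7  13.4  78. ]
[574.7   8.5  50. ]
[530.3  27.5  50. ]
[506.3 340.3 182.2]
```

View pics/cs.png

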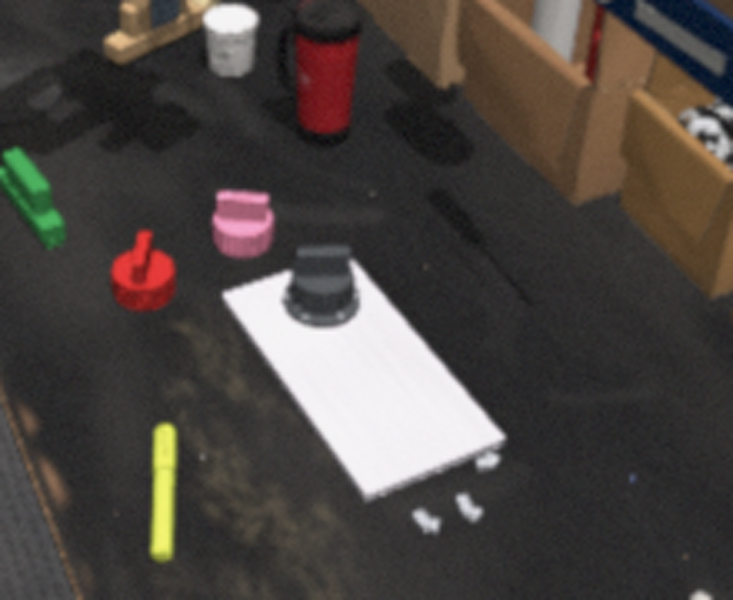

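The plate is clear. All three chips lie on the bench at (427,520), (468,508) and (488,460), and the cap is undisturbed. Next I'll set the scraper down.

Emit:
{"api": "apply_moves", "payload": {"increments": [[-1, 0, 0, -0.035, 0, 0, 0], [-1, 0, 0, -0.035, 0, 0, 0], [-1, 0, 0, -0.035, 0, 0, 0], [-1, 0, 0, -0.02, 0, 0, 0], [-1, 0, 0, -0.006, 0, 0, 0]]}}

```text
time_s: 11.22
ee_pos: [504.6, 338.0, 47.7]
ee_rot: [179.9, 0.5, 21.5]
force: [-0.9, -0.3, -1.0]
gripper_width: 21.6
gripper_force: 40.0
```

Emit:
{"api": "apply_moves", "payload": {"increments": [[-1, 0, 0, -0.002, 0, 0, 0], [-1, 0, 0, -0.001, 0, 0, 0], [-1, 0, 0, -0.001, 0, 0, 0], [-1, 0, 0, -0.0005, 0, 0, 0], [-1, 0, 0, 0, 0, 0, 0]]}}

```text
time_s: 11.63
ee_pos: [507.4, 341.6, 48.4]
ee_rot: [-180.0, -0.1, 21.7]
force: [-0.9, -0.3, -0.9]
gripper_width: 22.1
gripper_force: 40.0
```

Emit:
{"api": "apply_moves", "payload": {"increments": [[-1, 0, 0, 0, 0, 0, 0], [-1, 0, 0, -0.001, 0, 0, 0], [-1, 0, 0, -0.0007, 0, 0, 0], [-1, 0, 0, 0, 0, 0, 0], [-1, 0, 0, 0, 0, 0, 0]]}}

```text
time_s: 12.05
ee_pos: [507.0, 341.5, 46.3]
ee_rot: [-180.0, -0.1, 21.7]
force: [-0.2, -0.6, 5.7]
gripper_width: 21.4
gripper_force: 40.0
```

Emit:
{"api": "apply_moves", "payload": {"increments": [[1, 0, 0, 0, 0, 0, 0], [1, 0, 0, 0, 0, 0, 0], [1, 0, 0, 0, 0, 0, 0], [1, 0, 0, 0, 0, 0, 0], [1, 0, 0, 0, 0, 0, 0]]}}

```text
time_s: 12.47
ee_pos: [506.6, 341.2, 45.1]
ee_rot: [180.0, 0.0, 21.7]
force: [0.0, 0.4, 0.1]
gripper_width: 52.4
gripper_force: 0.0
```

Emit:
{"api": "apply_moves", "payload": {"increments": [[1, 0, 0, 0, 0, 0, 0], [1, 0, 0, 0, 0, 0, 0], [1, 0, 0, 0.01, 0, 0, 0], [1, 0, 0, 0.025, 0, 0, 0], [1, 0, 0, 0.035, 0, 0, 0]]}}

```text
time_s: 12.88
ee_pos: [505.0, 340.1, 113.9]
ee_rot: [179.9, 0.4, 21.7]
force: [0.9, -0.2, -0.4]
gripper_width: 85.3
gripper_force: 0.0
```

```bash
python3 look.py d
python3 - <<'E'
from h import *
g=cams.grab_frame('side');f=cams.grab_frame('top')
for u,v in((427,520),(468,508),(488,460)):
    p=onz(g,u/3.333+170,v/3.333+120,3); d=p-[548.4,-58.8,0]; print(p.round(), "plate xy",round(d[0]*.998+d[1]*.0597),round(d[1]*.998-d[0]*.0597))
# wing yaw: rasterised gradient fit on both cameras
from scipy.ndimage import map_coordinates
def edges(I):
    G=cv2.GaussianBlur(cv2.cvtColor(I,cv2.COLOR_RGB2GRAY).astype(np.float32),(0,0),.8); return np.hypot(cv2.Sobel(G,5,1,0),cv2.Sobel(G,5,0,1))
E=[(f,edges(f['color'])),(g,edges(g['color']))]
t=np.linspace(-1,1,25)
def score(x,y,a,use):
    s=0
    for i in use:
        fr,G=E[i]; c,sn=np.cos(a),np.sin(a); C=ray(fr,0,0)[0]
        W=lambda i,j,z:(x+c*i-sn*j,y+sn*i+c*j,z)
        pts=[W(25*k,j,78) for k in t for j in(-6,6)]+[W(e,6*k,78) for k in t[::3] for e in(-25,25)]
        p=np.array([proj(fr,q) for q in pts]); s+=map_coordinates(np.minimum(G,150),[p[:,1],p[:,0]],order=1).mean()
    return s
for use in([0],[1],[0,1]):
    best=sorted(((score(x,y,np.radians(a),use),x,y,a) for x in range(542,563,2) for y in range(15,36,2) for a in range(-40,3,2)),reverse=True)[:5]
    print(use,[tuple(np.round(b,1).tolist()) for b in best])
E
```

```text
[ 523. -244.    3.] plate xy -36 -183
[ 560. -247.    3.] plate xy 1 -188
[ 602. -208.    3.] plate xy 45 -152
[0] [(115.1, 558.0, 35.0, -16.0), (114.9, 558.0, 35.0, -14.0), (114.8, 558.0, 35.0, -18.0), (114.1, 558.0, 35.0, -20.0), (114.0, 558.0, 35.0, -12.0)]
[1] [(101.9, 552.0, 21.0, -24.0), (101.7, 552.0, 21.0, -26.0), (101.5, 552.0, 21.0, -22.0), (101.5, 552.0, 23.0, -18.0), (101.4, 552.0, 21.0, -28.0)]
[0, 1] [(202.8, 554.0, 23.0, -20.0), (202.8, 554.0, 23.0, -22.0), (202.7, 552.0, 23.0, -20.0), (202.6, 552.0, 23.0, -22.0), (202.3, 552.0, 23.0, -18.0)]
```

View pics/dt.png

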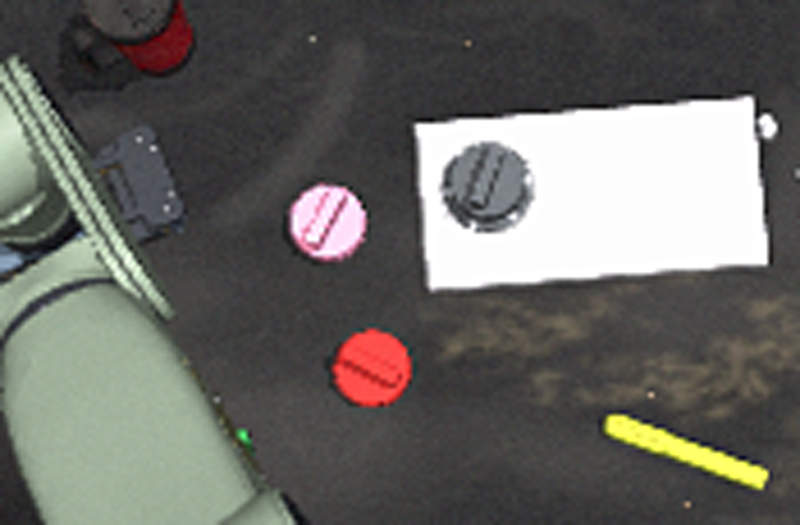

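The top view shows the third chip off the plate at (767,126), and the wing is centred at (486,177). Both cameras together give a wing yaw of about -20° at roughly (553, 24). I'm moving over the cap with the flipped wrist so both turning directions stay in range.

Emit:
{"api": "apply_moves", "payload": {"increments": [[1, 0.0023, -0.0159, 0.02, 0, 0, 0], [1, 0.0023, -0.0159, 0.02, 0, 0, 6.92], [1, 0.0023, -0.0159, 0.02, 0, 0, 6.92], [1, 0.0023, -0.0159, 0, 0, 0, 6.92], [1, 0.0023, -0.0159, 0, 0, 0, 6.92]]}}

```text
time_s: 13.5
ee_pos: [518.3, 261.1, 175.7]
ee_rot: [180.0, -0.0, 49.7]
force: [-0.1, 0.2, -1.0]
gripper_width: 91.8
gripper_force: 0.0
```

Emit:
{"api": "apply_moves", "payload": {"increments": [[1, 0.0023, -0.0159, 0, 0, 0, 6.92], [1, 0.0023, -0.0159, 0, 0, 0, 6.92], [1, 0.0023, -0.0159, 0, 0, 0, 6.92], [1, 0.0023, -0.0159, 0, 0, 0, 6.92], [1, 0.0023, -0.0159, 0, 0, 0, 6.92]]}}

```text
time_s: 13.92
ee_pos: [528.9, 181.2, 174.1]
ee_rot: [-179.9, 0.1, 84.3]
force: [-0.7, -0.1, -0.3]
gripper_width: 91.3
gripper_force: 0.0
```

Emit:
{"api": "apply_moves", "payload": {"increments": [[1, 0.0023, -0.0159, 0, 0, 0, 6.92], [1, 0.0023, -0.0159, 0, 0, 0, 6.92], [1, 0.0023, -0.0159, 0, 0, 0, 6.92], [1, 0.0023, -0.0159, 0, 0, 0, 6.92], [1, 0.0023, -0.0159, 0, 0, 0, 6.92]]}}

```text
time_s: 14.33
ee_pos: [540.3, 101.8, 174.1]
ee_rot: [-179.9, -0.1, 118.9]
force: [0.3, 0.4, -0.0]
gripper_width: 91.5
gripper_force: 0.0
```

Emit:
{"api": "apply_moves", "payload": {"increments": [[1, 0.0023, -0.0159, 0, 0, 0, 6.92], [1, 0.0023, -0.0159, 0, 0, 0, 6.92], [1, 0.0023, -0.0159, 0, 0, 0, 6.92], [1, 0.0023, -0.0159, 0, 0, 0, 6.92], [1, 0.0023, -0.0159, 0, 0, 0, 6.92]]}}

```text
time_s: 14.75
ee_pos: [551.8, 22.4, 174.1]
ee_rot: [-179.9, -0.1, 153.5]
force: [0.6, -0.2, 0.2]
gripper_width: 91.0
gripper_force: 0.0
```

Emit:
{"api": "apply_moves", "payload": {"increments": [[1, 0, 0, -0.025, 0, 0, 6.92], [1, 0, 0, -0.025, 0, 0, 0], [1, 0, 0, 0, 0, 0, 0], [1, 0, 0, 0, 0, 0, 0]]}}

```text
time_s: 15.08
ee_pos: [551.2, 23.2, 123.7]
ee_rot: [-179.9, -0.3, 160.0]
force: [0.6, -0.2, 0.4]
gripper_width: 91.4
gripper_force: 0.0
```

Emit:
{"api": "apply_moves", "payload": {"increments": [[1, 0.0008, 0.0005, -0.025, 0, 0, 0], [1, 0, 0, -0.018, 0, 0, 0], [1, 0, 0, -0.008, 0, 0, 0], [1, 0, 0, -0.003, 0, 0, 0], [0.3, 0, 0, -0.001, 0, 0, 0]], "newtons": 10}}

```text
time_s: 15.5
ee_pos: [554.0, 23.9, 70.8]
ee_rot: [180.0, 0.0, 160.1]
force: [0.3, -0.1, 0.7]
gripper_width: 87.2
gripper_force: 0.0
```

Emit:
{"api": "apply_moves", "payload": {"increments": [[-1, 0, 0, 0, 0, 0, 0], [-1, 0, 0, 0, 0, 0, 0], [-1, 0, 0, 0, 0, 0, 0], [-1, 0, 0, 0, 0, 0, 0], [-1, 0, 0, 0, 0, 0, 0]]}}

```text
time_s: 15.92
ee_pos: [553.7, 23.7, 70.8]
ee_rot: [180.0, 0.0, 160.1]
force: [-0.2, -0.0, 0.3]
gripper_width: 53.9
gripper_force: 0.0
```

Emit:
{"api": "apply_moves", "payload": {"increments": [[-1, 0, 0, 0, 0, 0, 0], [-1, 0, 0, 0, 0, 0, 0], [-1, 0, 0, 0, 0, 0, 0], [-1, 0, 0, 0, 0, 0, 0], [-1, 0, 0, 0, 0, 0, 0]]}}

```text
time_s: 16.33
ee_pos: [553.4, 23.7, 70.2]
ee_rot: [180.0, -0.0, 160.1]
force: [0.4, 0.4, 0.1]
gripper_width: 20.5
gripper_force: 0.0
```

Emit:
{"api": "apply_moves", "payload": {"increments": [[-1, 0, 0, 0, 0, 0, 0], [-1, 0, 0, 0, 0, 0, 0], [-1, 0, 0, 0, 0, 0, 0], [-1, 0, 0, 0, 0, 0, 0]]}}

```text
time_s: 16.67
ee_pos: [553.7, 24.1, 70.3]
ee_rot: [180.0, 0.0, 160.1]
force: [-0.2, 1.6, 0.3]
gripper_width: 12.1
gripper_force: 10.0
```

```bash
cat > st.py <<'E'
from h import *
s=status.state()
for k in("ee_pos","ee_rot","force","torque","gripper_width","qpos"): print(k,np.round(s[k],2))
E
python3 st.py
```

```text
ee_pos [553.66  24.11  70.32]
ee_rot [1.7995e+02 1.0000e-02 1.6005e+02]
force [-0.17  1.59  0.32]
torque [ 0.63 -0.28  0.06]
gripper_width 12.08
qpos [ 1.2800e+00  2.4850e+01  1.0476e+02  6.0000e-02  5.0360e+01 -6.8810e+01]
```

Emit:
{"api": "apply_moves", "payload": {"increments": [[-1, 0, 0, 0, 0, 0, 0], [-1, 0, 0, 0, 0, 0, 1.5], [-1, 0, 0, 0, 0, 0, 1.5], [-1, 0, 0, 0, 0, 0, 1.5], [-1, 0, 0, 0, 0, 0, 0]], "newtons": 30}}

```text
time_s: 17.08
ee_pos: [553.8, 25.0, 70.3]
ee_rot: [179.8, -0.0, 164.5]
force: [0.6, 5.8, -0.5]
gripper_width: 12.0
gripper_force: 30.0
```

```bash
python3 st.py
```

```text
ee_pos [553.77  25.04  70.32]
ee_rot [179.84  -0.   164.53]
force [ 0.61  5.82 -0.47]
torque [ 1.35 -0.32 -0.08]
gripper_width 12.01
qpos [  1.31  24.86 104.76   0.2   50.34 -73.35]
```

Emit:
{"api": "apply_moves", "payload": {"increments": [[-1, 0, 0.0008, 0, 0, 0, 0], [-1, 0, 0, 0, 0, 0, 1.5], [-1, 0, 0, 0, 0, 0, 1.5], [-1, 0, 0, 0, 0, 0, 1.5], [-1, 0, 0, 0, 0, 0, 0]]}}

```text
time_s: 17.5
ee_pos: [553.8, 25.8, 70.4]
ee_rot: [179.8, 0.0, 168.9]
force: [0.7, 5.3, 0.4]
gripper_width: 11.7
gripper_force: 30.0
```

```bash
python3 st.py
```

```text
ee_pos [553.79  25.8   70.38]
ee_rot [1.7983e+02 1.0000e-02 1.6893e+02]
force [0.71 5.31 0.36]
torque [ 1.29 -0.34 -0.55]
gripper_width 11.67
qpos [  1.38  24.86 104.75   0.21  50.35 -77.69]
```

Emit:
{"api": "apply_moves", "payload": {"increments": [[-1, 0, 0.0008, 0, 0, 0, 0.8], [-1, 0, 0, 0, 0, 0, 0.8], [-1, 0, 0, 0, 0, 0, 0]]}}

```text
time_s: 17.75
ee_pos: [553.8, 25.9, 70.4]
ee_rot: [179.9, 0.0, 170.6]
force: [1.8, 5.1, -0.4]
gripper_width: 12.0
gripper_force: 30.2
```

```bash
python3 st.py
```

```text
ee_pos [553.75  25.86  70.37]
ee_rot [1.7991e+02 2.0000e-02 1.7058e+02]
force [ 1.84  5.15 -0.41]
torque [ 1.1  -0.34 -0.88]
gripper_width 12.01
qpos [  1.44  24.86 104.74   0.11  50.36 -79.22]
```

Torque climbs past about 9°, so turning positive is the wrong way. I'm now turning negative.

Emit:
{"api": "apply_moves", "payload": {"increments": [[-1, 0, 0, 0, 0, 0, -3], [-1, 0, 0, 0, 0, 0, -3], [-1, 0, 0, 0, 0, 0, -3], [-1, 0, 0, 0, 0, 0, -3], [-1, 0, 0, 0, 0, 0, 0]]}}

```text
time_s: 18.17
ee_pos: [553.3, 24.6, 70.3]
ee_rot: [-179.9, 0.0, 158.8]
force: [0.4, 0.9, -0.5]
gripper_width: 11.7
gripper_force: 30.0
```

Emit:
{"api": "apply_moves", "payload": {"increments": [[-1, 0, 0, 0, 0, 0, -3], [-1, 0, 0, 0, 0, 0, -3], [-1, 0, 0, 0, 0, 0, -3], [-1, 0, 0, 0, 0, 0, 0], [-1, 0, 0, 0, 0, 0, 0]]}}

```text
time_s: 18.58
ee_pos: [553.2, 24.6, 70.3]
ee_rot: [-179.9, 0.0, 149.9]
force: [-0.5, -1.5, 0.9]
gripper_width: 11.7
gripper_force: 30.0
```

```bash
python3 st.py
```

```text
ee_pos [553.25  24.63  70.27]
ee_rot [-1.7992e+02  2.0000e-02  1.4986e+02]
force [-0.49 -1.46  0.87]
torque [-0.07 -0.13 -0.01]
gripper_width 11.65
qpos [ 1.4000e+00  2.4850e+01  1.0477e+02 -1.0000e-01  5.0400e+01 -5.8400e+01]
```

Emit:
{"api": "apply_moves", "payload": {"increments": [[-1, 0, 0, 0, 0, 0, -2], [-1, 0, 0, 0, 0, 0, -2], [-1, 0, 0, 0, 0, 0, -2], [-1, 0, 0, 0, 0, 0, 0]]}}

```text
time_s: 18.92
ee_pos: [553.3, 24.9, 70.3]
ee_rot: [-179.9, 0.0, 143.8]
force: [-0.8, 0.4, 1.2]
gripper_width: 11.9
gripper_force: 30.0
```

```bash
python3 st.py
```

```text
ee_pos [553.26  24.89  70.25]
ee_rot [-1.7995e+02  1.0000e-02  1.4378e+02]
force [-0.77  0.41  1.21]
torque [-0.02 -0.06  0.05]
gripper_width 11.94
qpos [ 1.4100e+00  2.4850e+01  1.0477e+02 -6.0000e-02  5.0400e+01 -5.2330e+01]
```

Emit:
{"api": "apply_moves", "payload": {"increments": [[-1, 0, 0, 0, 0, 0, -4], [-1, 0, 0, 0, 0, 0, -4], [-1, 0, 0, 0, 0, 0, -4], [-1, 0, 0, 0, 0, 0, -4], [-1, 0, 0, 0, 0, 0, -4]]}}

```text
time_s: 19.33
ee_pos: [553.3, 24.9, 70.3]
ee_rot: [-180.0, 0.0, 123.7]
force: [0.3, -0.6, 1.0]
gripper_width: 11.8
gripper_force: 30.0
```

Emit:
{"api": "apply_moves", "payload": {"increments": [[-1, 0, 0, 0, 0, 0, -4], [-1, 0, 0, 0, 0, 0, -4], [-1, 0, 0, 0, 0, 0, -4], [-1, 0, 0, 0, 0, 0, -3], [-1, 0, 0, 0, 0, 0, 0]]}}

```text
time_s: 19.75
ee_pos: [553.2, 25.0, 70.3]
ee_rot: [-180.0, 0.0, 108.8]
force: [-0.6, -1.2, 1.0]
gripper_width: 11.9
gripper_force: 30.0
```

```bash
python3 st.py
```

```text
ee_pos [553.24  24.99  70.29]
ee_rot [-1.7996e+02  2.0000e-02  1.0876e+02]
force [-0.59 -1.21  1.02]
torque [-0.07  0.02 -0.03]
gripper_width 11.88
qpos [ 1.4200e+00  2.4850e+01  1.0477e+02 -4.0000e-02  5.0400e+01 -1.7320e+01]
```

Now 3.5° more, then a gentle lift test.

Emit:
{"api": "apply_moves", "payload": {"increments": [[-1, 0, 0, 0, 0, 0, -2], [-1, 0, 0, 0, 0, 0, -1.5], [-1, 0, 0, 0, 0, 0, 0], [-1, 0, 0, 0.001, 0, 0, 0], [-1, 0, 0, 0.001, 0, 0, 0]]}}

```text
time_s: 20.17
ee_pos: [553.3, 25.3, 72.0]
ee_rot: [-180.0, -0.0, 105.3]
force: [0.8, -0.3, -1.9]
gripper_width: 11.8
gripper_force: 30.0
```

```bash
python3 st.py
```

```text
ee_pos [553.32  25.26  72.05]
ee_rot [-179.98   -0.    105.27]
force [ 0.82 -0.32 -1.88]
torque [-0.03 -0.1  -0.  ]
gripper_width 11.85
qpos [ 1.4300e+00  2.4730e+01  1.0466e+02 -1.0000e-02  5.0630e+01 -1.3840e+01]
```

Emit:
{"api": "apply_moves", "payload": {"increments": [[-1, 0, 0, 0.003, 0, 0, 0], [-1, 0, 0, 0.005, 0, 0, 0], [-1, 0, 0, 0.006, 0, 0, 0], [-1, 0, 0, 0.008, 0, 0, 0], [-1, 0, 0, 0.008, 0, 0, 0]]}}

```text
time_s: 20.58
ee_pos: [553.3, 25.2, 103.3]
ee_rot: [-180.0, 0.0, 105.2]
force: [0.4, 0.5, -1.6]
gripper_width: 11.9
gripper_force: 30.0
```

Emit:
{"api": "apply_moves", "payload": {"increments": [[-1, 0, 0, 0.01, 0, 0, 0], [-1, 0, 0, 0.015, 0, 0, 0], [-1, 0, 0, 0.02, 0, 0, 0], [-1, 0, 0, 0.02, 0, 0, 0], [-1, 0, 0, 0.02, 0, 0, 0]]}}

```text
time_s: 21.0
ee_pos: [553.2, 25.2, 189.2]
ee_rot: [180.0, 0.0, 105.2]
force: [1.1, 0.3, -0.7]
gripper_width: 11.5
gripper_force: 30.0
```

Emit:
{"api": "apply_moves", "payload": {"increments": [[-1, 0, 0, 0.015, 0, 0, 0], [-1, 0, 0, 0.01, 0, 0, 0], [-1, 0, 0, 0.01, 0, 0, 0], [-1, 0, 0, 0, 0, 0, 0], [-1, 0, 0, 0, 0, 0, 0]]}}

```text
time_s: 21.42
ee_pos: [553.4, 25.3, 222.4]
ee_rot: [180.0, 0.0, 105.2]
force: [0.0, 0.0, -1.9]
gripper_width: 11.7
gripper_force: 30.0
```

```bash
python3 st.py
python3 - <<'E'
from h import *
g=cams.grab_frame("side")
cv2.imwrite("pics/end.png",cv2.resize(g["color"][80:360,130:470,::-1],(728,600),interpolation=cv2.INTER_CUBIC))
E
```

```text
ee_pos [553.37  25.31 222.41]
ee_rot [179.98   0.   105.17]
force [ 0.03  0.04 -1.89]
torque [ 0.02 -0.07  0.06]
gripper_width 11.75
qpos [  1.43  16.61  92.94  -0.    70.43 -13.74]
```

View pics/end.png

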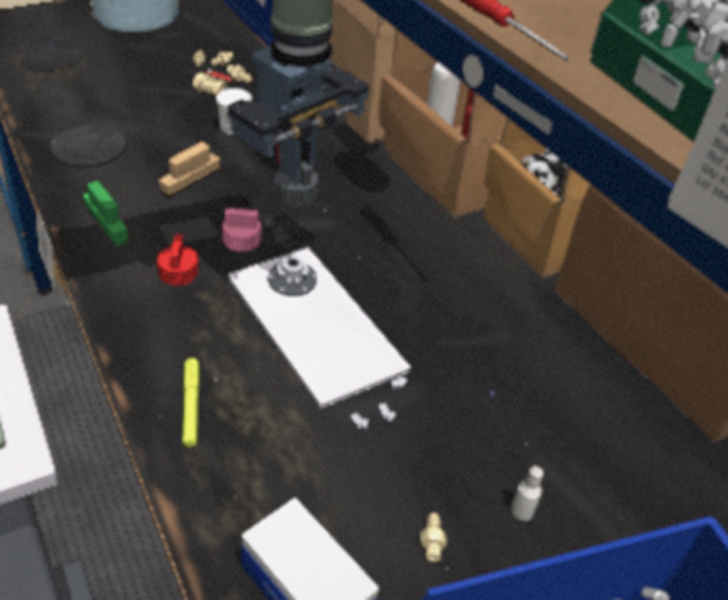

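The final view shows the cap held in the gripper at (295,185), with the neck bare at (292,275). The scraper is upright at (190,168) and the chips are off the plate at (360-400, 380-420). The tub, nipple and glue bottle have not moved.

```bash
python3 -c "
from workcell import env; print(env.job_done())"
```

```text
the job is handed in; nothing more can be done
None
```

I handed the job in at about 21 s: the three chips are off the plate, the scraper stands upright on the bench, and the gripper holds the unscrewed wing cap about 15 cm above its seat; no verdict came back.

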